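Switch on a measuring chain in order

ROBOT

A 6-joint arm with a two-finger parallel gripper is mounted at the origin on the work surface. World frame = base frame: x ahead of the robot, y to its left, z up, the work surface at z = 0. Lengths are in m, angles in degrees, forces in N, time in s.
With the tool pointing down it reaches from about 0.3 to 0.75 m from the base axis. Payload 8.5 kg.
Tool frame: the origin (TCP) lies midway between the tips of the shut fingers; the grasp point (between the pads) lies 19 mm behind it (env.grasp_offset is the distance from the TCP to the grasp point, in m); z points along the fingers, y is the line along which they close (so a half turn about z gives the same grasp; the last joint's range is limited). The gripper opens to 85 mm and grips with 20 to 120 N. Pads are 22 mm wide; open, the fingers measure 114 mm over their backs; the gripper's body (76 mm by 85 mm) begins 54 mm behind the grasp point. The pads swing forward as they close: fully open they stand 13 mm farther back than shut.
Start: joints at [64.326, 21.807, 74.336, -0, 83.858, -12.336], TCP at [0.127, 0.535, 0.231] pointing down, gripper open.
Joint ranges: [-178.18, 178.18], [-50.72, 133.34], [12.68, 142.11], [-81.47, 261.47], [9.98, 163.14], [-165.26, 165.26]. Speed limits (degrees/s): [136.94, 136.94, 180, 180, 180, 180].

INTERFACE

Orientations are given as a 3x3 rotation matrix whose columns are the frame's x, y, z axes.
In Python, from rig import env gives the robot as it stands.
- The arm moves only by the tool servo_tool, never from a script. Its argument "deltas" is text: rows parted by semicolons, each of 7 numbers parted by spaces: the opening, from 0 (shut) to 1 (fully open), then the shift along the tool's x, y, z in mm, then the turn, a rotation vector about the tool's x, y, z in rad. A call has 1 to 8 rows; each row shifts and turns the commanded pose from where the row before left it, along the tool's axes as they then stand; what a row does not reach is not made up. A row lasts 1/12 s, in which the tool goes at most 41.7 mm and 7.16 degrees, less where a joint would pass 70% of its speed; a pose out of reach is approached as far as the arm can. A call is refused whole if a number of a shift passes 41.7 or a number of a turn 0.125, either way. A call with a gripper value outside its range is refused whole. The fingers move at their own pace and stop on an object; "newtons" is the grip in N (left out, the last holds). Time passes only in rows, so rows that do not move let the fingers close. It gives the time, the measured TCP pose, the force, the opening and the grip force at its end, in the units of the state.
- env.observe(): the state, without advancing time (a new reading comes with each control period).
- env.get_image(name): name is "scene" or "top" or "wrist"; returns a dict with "img" (384x512x3 uint8, red, green, blue), "depth" (384x512 float32, m along the optical axis (not along the pixel's ray), 0 where there is no reading), "camera_matrix" (3x3 intrinsics, pixels), "world_to_cam" (4x4, takes a point from world to camera coordinates). Camera axes: x right, y down, z forward; pixel columns grow to the right and rows downward; lengths in m; the calibration is good to about 2 mm. A picture is of the moment at which its call begins.
- env.close_job(): hands the job in; it is judged then, once.
Trained networks look in a picture, given as the dict that the camera call returned (one of the last four; its "shot" number tells which), for a name from the list of things; names that differ only in an ending like _2 or _b are one class to them, and where a whole thing is asked for, a point or a joint stands for the part that bears it (a point fixed in the world has none). Each returns a list of dicts, best first, with "conf" (0 to 1); they miss things now and then, are a little off and sometimes report something else, mostly with a low value. They report only what shows in the picture. A call takes as long as a camera call. They do not tell look-alikes from the thing itself.
- env.spot_in(name, picture): "bbox" ([centre column, centre row, width, height] in pixels, round what is visible of it).
- env.spot_point(name, picture): "uv" ([column, row] in pixels: a listed point, or the origin of a listed thing).
The state is a dict: "time_s": time; "q": joint angles; "qvel": joint speeds; "joint_efforts": joint torques, N m; "position": TCP position; "tool_rot": TCP orientation; "ft_force": force on the tool from outside, world axes, zero at the start; "wrist_torque": the same for the moment, N m; "grip_width": finger opening in m; "gripper_force": force on a finger pad.
Only numpy, scipy, OpenCV 4.12 (cv2) and the standard library are available. Lean on these libraries where they do the work, as an engineer would, in place of code of your own. Each camera call takes 0.05 s, during which the arm holds its last target. There are 200 camera calls.

TASK

Switch on the three loose grey instrument modules on the breadboard in order: press in the long bar key on the lowest module, then the round key on the middle-height one, then the square key on the tallest. Press each one lightly with the fingertips, fully in so that it stays down, and take the fingers off it before going to the next. Do not lift or shove the modules, and leave the other things alone.

Things in the scene. Friction and masses are not known exactly. Their poses are not given: they have to be found in the camera images.
- board: flat aluminium breadboard with a grid of dark holes, 300 x 460 x 12 mm, fixed on the table; origin at the centre of its underside, x and y along its 300 and 460 mm sides; the modules stand on it, in any order
- low_module: loose grey instrument box, 74 x 74 mm and 45 mm high, about 0.6 kg, standing on the breadboard; origin at the centre of its underside, z up; one black key in the middle of its top
- bar_key_top (a point): centre of the upper face of the long bar key, 58 mm along the module's y by 18 mm along its x, black plastic, on the 45 mm high module; it stands 20 mm above the module's top when out and 12 mm when in and let go; the point moves with the key; axes as the module's
- bar_key (a joint): travel of the long bar key: 0 m out, 0.008 m fully in; it slides straight down against about 3 N of friction all the way to its stop, and stays where it is left. Its cap is sprung and gives 1 mm for each 1.5 N, up to 7 mm: it gives about 2 mm before the key slides, so push the cap down 11 to 13 mm in all (about 6 N at the bottom); let go, the cap comes back 8 mm lower than before
- mid_module: loose grey instrument box, 74 x 74 mm and 65 mm high, about 0.6 kg, standing on the breadboard; origin at the centre of its underside, z up; one black key in the middle of its top
- round_key_top (a point): centre of the upper face of the round key, 38 mm across, black plastic, on the 65 mm high module; it stands 20 mm above the module's top when out and 12 mm when in and let go; the point moves with the key; axes as the module's
- round_key (a joint): travel of the round key: 0 m out, 0.008 m fully in; it slides straight down against about 3 N of friction all the way to its stop, and stays where it is left. Its cap is sprung and gives 1 mm for each 1.5 N, up to 7 mm: it gives about 2 mm before the key slides, so push the cap down 11 to 13 mm in all (about 6 N at the bottom); let go, the cap comes back 8 mm lower than before
- tall_module: loose grey instrument box, 74 x 74 mm and 85 mm high, about 0.6 kg, standing on the breadboard; origin at the centre of its underside, z up; one black key in the middle of its top
- square_key_top (a point): centre of the upper face of the square key, 28 mm by 28 mm, black plastic, on the 85 mm high module; it stands 20 mm above the module's top when out and 12 mm when in and let go; the point moves with the key; axes as the module's
- square_key (a joint): travel of the square key: 0 m out, 0.008 m fully in; it slides straight down against about 3 N of friction all the way to its stop, and stays where it is left. Its cap is sprung and gives 1 mm for each 1.5 N, up to 7 mm: it gives about 2 mm before the key slides, so push the cap down 11 to 13 mm in all (about 6 N at the bottom); let go, the cap comes back 8 mm lower than before
- post: loose steel optics post, 76 mm high, shaft 13 mm, foot 31 mm and cap 26 mm in diameter, on the breadboard's far part; origin at the centre of its underside; leave alone
- parts_box: loose small closed parts box, clear with red lid, 57 x 82 x 28 mm, on the breadboard's far part; origin at the centre of its underside; leave alone
- driver: loose screwdriver lying on the table to the left of the breadboard, along its x axis; leave alone
- mug: loose white mug, 80 mm across, 90 mm high, on the table to the right of the breadboard; origin at the centre of its underside; leave alone
Mind the look-alikes: they are no part of the job. What is shaped like the low_module but green or turquoise is not meant.

How it is judged:
By the outcome, as a careful person would: the job done as asked, in the order asked, and still so for the second after the job is handed in, with the robot touching nothing.
It also fails if it takes over 48 s, if anything falls off the work surface, if the arm or the gripper's body presses on something with over 40 N, if the wrist force passes 120 N, or if a joint passes its speed limit or range.

## Working session

There is one attempt and no reset: what is moved stays moved. The work goes in short steps, Python scripts to look and compute and a tool call to move; the robot and the scene stay as the last step left them, time stands still between calls to the robot, and variables do not carry over. Pictures are saved under pics/ and viewed, at most 10 in all, crops included, and the job is handed in when it is done.

Besides the shell and the picture viewer there is one more tool, called after "Call:" as a command line: name --argument value ..., lists and objects as JSON in quotes. servo_tool: Moves the arm, as the interface text tells. Its arguments: {"type":"object","properties":{"deltas":{"type":"string"},"newtons":{"type":"number"}},"required":["deltas"]}

```bash
mkdir -p pics; cat > h.py <<'E'
import numpy as np, cv2
from rig import env
def save(p,n): cv2.imwrite('pics/'+n,cv2.cvtColor(p['img'],cv2.COLOR_RGB2BGR))
def cloud(p):
    K=np.array(p['camera_matrix']);T=np.linalg.inv(np.array(p['world_to_cam']));d=p['depth']
    v,u=np.mgrid[:d.shape[0],:d.shape[1]]
    P=np.stack([(u-K[0,2])/K[0,0]*d,(v-K[1,2])/K[1,1]*d,d],-1)
    return P@T[:3,:3].T+T[:3,3]
E
python3 - <<'E'
from h import *
o=env.observe();print(o['time_s'],o['position'],o['tool_rot'],o['ft_force'])
ps={n:env.get_image(n) for n in('scene','top')}
im=[]
for n,p in ps.items():
    save(p,n+'0.png');C=cloud(p)
    for k in('bar_key_top','round_key_top','square_key_top'):
        for s in env.spot_point(k,p)[:3]:
            u,v=s['uv'];print(n,k,s['uv'],round(s['conf'],2),C[int(round(v)),int(round(u))].round(4))
E
```

```text
0.0 [0.12675797 0.53490522 0.2307219 ] [[-9.73026230e-01  2.30693720e-01 -6.02259783e-04]
 [ 2.30694323e-01  9.73025432e-01 -1.27953274e-03]
 [ 2.90833917e-04 -1.38395683e-03 -9.99999000e-01]] [-0.50445696 -0.32080291  0.55966091]
scene bar_key_top [328.8, 143.0] 0.6 [0.3692 0.2643 0.0654]
scene bar_key_top [346.0, 175.2] 0.52 [0.5157 0.274  0.062 ]
scene bar_key_top [283.5, 180.7] 0.48 [0.5081 0.0672 0.0765]
scene round_key_top [237.4, 185.1] 0.69 [ 0.5089 -0.0846  0.0976]
scene square_key_top [196.8, 186.4] 0.44 [ 0.5029 -0.2068  0.1181]
top bar_key_top [238.9, 190.5] 0.62 [0.5256 0.0667 0.0539]
top bar_key_top [173.9, 191.1] 0.58 [0.5226 0.2875 0.0596]
top bar_key_top [177.3, 236.5] 0.43 [0.3683 0.2715 0.0659]
top round_key_top [280.4, 189.0] 0.49 [ 0.5184 -0.0716  0.0975]
top square_key_top [116.5, 235.3] 0.24 [ 0.3819  0.4948 -0.0031]
```

View pics/top0.png

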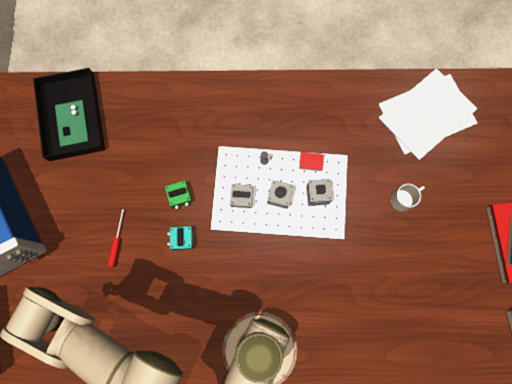

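View pics/scene0.png

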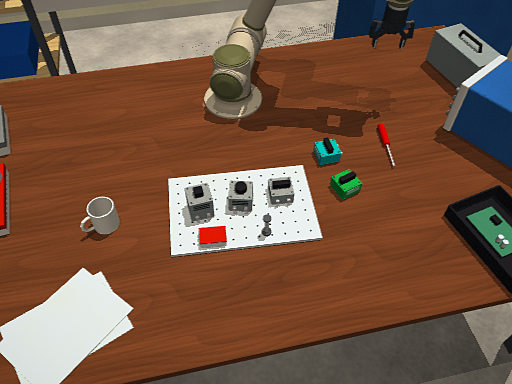

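The look-alikes in the top view are the green box at (178,193) and the turquoise box at (180,237). The grey modules stand on the board: bar at (242,195), round at (281,192) and square at (320,190). The grey bar module fits the description, because it is grey and on the board. I'll measure the key tops and enlarge a crop to confirm.

```bash
cat >> h.py <<'E'
def keys(p,approx,r=0.035):
    C=cloud(p);g=p['img'].max(2);out=[]
    for a in approx:
        m=(np.hypot(C[...,0]-a[0],C[...,1]-a[1])<r)&(abs(C[...,2]-a[2])<.012)&(g<75)
        zt=np.median(C[m][:,2]) if m.any() else 0
        q=C[m&(abs(C[...,2]-zt)<.004)]
        if len(q)<5: out.append(None);continue
        (c,wh,an)=cv2.minAreaRect(q[:,:2].astype(np.float32)*1000)
        print(len(q),'mean',q.mean(0).round(4),'rect',np.round(c,1),np.round(wh,1),round(an,1))
E
python3 - <<'E'
from h import *
A=[(.51,.066,.077),(.512,-.08,.097),(.51,-.207,.117)]
for n in('top','scene'):
    p=env.get_image(n);print(n);keys(p,A)
    if n=='top': cv2.imwrite('pics/crop.png',cv2.resize(cv2.cvtColor(p['img'],4)[140:245,160:360],None,fx=4,fy=4,interpolation=2))
p=env.get_image('wrist')
print(p['world_to_cam'],p['camera_matrix'])
E
```

```text
top
55 mean [0.5072 0.0573 0.075 ] rect [507.  59.] [15.  53.9] 0.4
29 mean [ 0.5131 -0.0729  0.0953] rect [509.3 -72.6] [28.8 31.4] 44.8
38 mean [ 0.5128 -0.2038  0.1156] rect [ 513.5 -203.1] [24.8 23.5] 11.7
scene
68 mean [0.5115 0.0572 0.0754] rect [510.7  57.8] [52.2 20.6] 84.5
85 mean [ 0.5142 -0.0756  0.0963] rect [512.1 -74.6] [34.6 39.1] 81.4
56 mean [ 0.518  -0.2075  0.1165] rect [ 516.5 -207.4] [28.8 25.8] 0.7
[[ 2.30415224e-01  9.73092363e-01  2.76962094e-04 -5.51278542e-01]
 [ 9.33752531e-01 -2.21180171e-01  2.81399260e-01 -3.69979071e-02]
 [ 2.73888730e-01 -6.45800595e-02 -9.59590736e-01  3.77722694e-01]
 [ 0.00000000e+00  0.00000000e+00  0.00000000e+00  1.00000000e+00]] [[277.22036559   0.         253.83194502]
 [  0.         277.22036559 188.98817935]
 [  0.           0.           1.        ]]
```

View pics/crop.png

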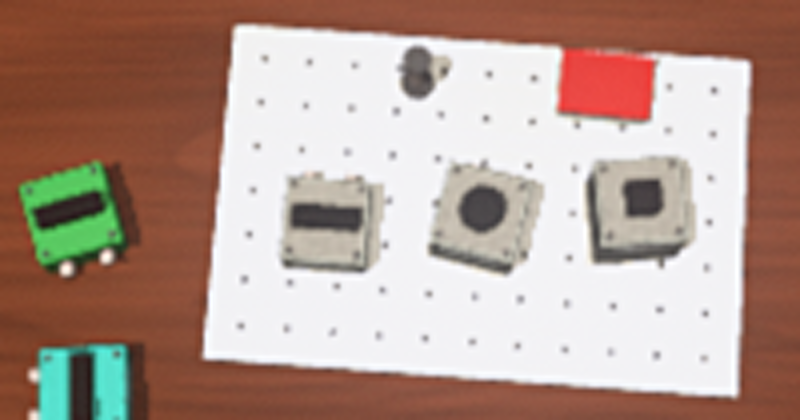

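The crop shows the bar key at (325,217), on the left-hand grey module. The round key is at (482,208) and the square key at (642,198). The green and turquoise boxes stand off the board at left and are not meant. I'm moving above the bar key with the fingers shut.

Call:
servo_tool --deltas "0 0 0 0 0 0 -0.116; 0 0 0 0 0 0 -0.116; 0 -24 -30 2 0 0 0; 0 -24 -30 2 0 0 0; 0 -24 -30 2 0 0 0; 0 -24 -30 2 0 0 0; 0 -24 -30 2 0 0 0; 0 -24 -30 2 0 0 0"

```text
time_s: 1.22
position: [0.2714, 0.3535, 0.2194]
tool_rot: [[-1.0, 0.0, 0.0], [0.0, 1.0, 0.0], [-0.0, 0.0, -1.0]]
ft_force: [1.4, 0.5, -0.3]
grip_width: 0.0001
gripper_force: 0.0
```

Call:
servo_tool --deltas "0 -24 -30 2 0 0 0; 0 -24 -30 2 0 0 0; 0 -24 -30 2 0 0 0; 0 -24 -30 2 0 0 0; 0 -24 -30 2 0 0 0; 0 -24 -30 2 0 0 0; 0 -24 -30 2 0 0 0; 0 -24 -30 2 0 0 0"

```text
time_s: 1.88
position: [0.4635, 0.1131, 0.2034]
tool_rot: [[-1.0, 0.001, 0.001], [0.001, 1.0, 0.0], [-0.001, 0.0, -1.0]]
ft_force: [-0.5, 0.8, -0.1]
grip_width: -0.0002
gripper_force: 0.0
```

Call:
servo_tool --deltas "0 -24 -30 2 0 0 0; 0 0 0 0 0 0 0; 0 0 0 0 0 0 0"

```text
time_s: 2.13
position: [0.4872, 0.0835, 0.2009]
tool_rot: [[-1.0, 0.004, -0.001], [0.004, 1.0, 0.0], [0.001, 0.0, -1.0]]
ft_force: [-0.7, 0.2, -0.7]
grip_width: 0.0001
gripper_force: 0.0
```

```bash
python3 - <<'E'
from h import *
o=env.observe();print(o['time_s'],o['position'],o['tool_rot'].round(3) if hasattr(o['tool_rot'],'round') else o['tool_rot'],o['ft_force'],o['grip_width'])
A=[(.51,.058,.077),(.512,-.075,.097),(.515,-.205,.117)]
p=env.get_image('wrist');save(p,'w1.png');keys(p,A)
for k in('bar_key_top','round_key_top','square_key_top'):
  for s in env.spot_point(k,p)[:1]:
    u,v=s['uv'];print(k,s['uv'],round(s['conf'],2),cloud(p)[int(round(v)),int(round(u))].round(4))
E
```

```text
2.1333 [0.48719579 0.08351163 0.20086857] [[-1.     0.004 -0.001]
 [ 0.004  1.     0.   ]
 [ 0.001  0.    -1.   ]] [-0.65508723  0.24621291 -0.74015964] 0.00011362092847204293
948 mean [0.5099 0.0595 0.0757] rect [510.7  59.7] [56.6 18.2] 84.8
1127 mean [ 0.5121 -0.0707  0.0956] rect [513.  -71.5] [35.4 36.1] 46.8
bar_key_top [439.9, 208.0] 0.78 [0.5198 0.2831 0.0648]
round_key_top [89.1, 215.3] 0.69 [ 0.5138 -0.0722  0.0965]
```

View pics/w1.png

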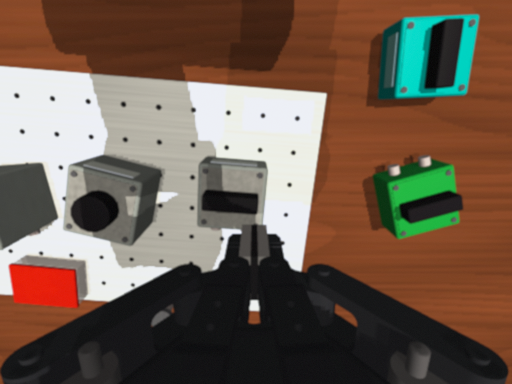

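The wrist view shows the grey bar key at (230,202) and the round key at (95,210). The green and turquoise look-alikes are off the board at right. I'm lowering over the bar key.

Call:
servo_tool --deltas "0 -12 -12 0 0 0 0; 0 -11.5 -12 0 0 0 0; 0 0 0 30 0 0 0; 0 0 0 30 0 0 0; 0 0 0 30 0 0 0; 0 0 0 20 0 0 0; 0 0 0 0 0 0 0; 0 0 0 0 0 0 0"

```text
time_s: 3.0
position: [0.5096, 0.0616, 0.0915]
tool_rot: [[-1.0, -0.001, -0.001], [-0.001, 1.0, 0.0], [0.001, 0.0, -1.0]]
ft_force: [-0.7, 0.3, 0.6]
grip_width: -0.0001
gripper_force: 0.0
```

Call:
servo_tool --deltas "0 0 0 0 0 0 0; 0 0 0 2 0 0 0; 0 0 0 2 0 0 0; 0 0 0 2 0 0 0; 0 0 0 2 0 0 0; 0 0 0 2 0 0 0; 0 0 0 2 0 0 0; 0 0 0 0 0 0 0"

```text
time_s: 3.67
position: [0.5098, 0.0608, 0.0789]
tool_rot: [[-1.0, 0.001, -0.001], [0.001, 1.0, 0.0], [0.001, 0.0, -1.0]]
ft_force: [0.7, -0.9, 0.2]
grip_width: -0.0003
gripper_force: 0.0
```

Call:
servo_tool --deltas "0 0 0 2 0 0 0; 0 0 0 1 0 0 0; 0 0 0 0 0 0 0; 0 0 0 0 0 0 0"

```text
time_s: 4.0
position: [0.5101, 0.0608, 0.0764]
tool_rot: [[-1.0, 0.001, 0.0], [0.001, 1.0, -0.0], [-0.0, -0.0, -1.0]]
ft_force: [0.5, -0.1, 1.6]
grip_width: -0.0001
gripper_force: 0.6
```

Call:
servo_tool --deltas "0 0 0 2 0 0 0; 0 0 0 0 0 0 0; 0 0 0 0 0 0 0"

```text
time_s: 4.25
position: [0.5101, 0.0608, 0.0744]
tool_rot: [[-1.0, 0.001, 0.0], [0.001, 1.0, -0.0], [-0.0, -0.0, -1.0]]
ft_force: [-0.1, 0.6, 4.4]
grip_width: -0.0001
gripper_force: 1.2
```

Call:
servo_tool --deltas "0 0 0 2 0 0 0; 0 0 0 0 0 0 0; 0 0 0 0 0 0 0"

```text
time_s: 4.5
position: [0.5101, 0.0608, 0.0723]
tool_rot: [[-1.0, 0.001, 0.0], [0.001, 1.0, -0.0], [-0.0, -0.0, -1.0]]
ft_force: [-0.1, -1.0, 2.4]
grip_width: 0.0001
gripper_force: 1.2
```

Call:
servo_tool --deltas "0 0 0 2 0 0 0; 0 0 0 0 0 0 0; 0 0 0 0 0 0 0"

```text
time_s: 4.75
position: [0.5101, 0.0608, 0.0703]
tool_rot: [[-1.0, 0.001, 0.0], [0.001, 1.0, 0.0], [-0.0, 0.0, -1.0]]
ft_force: [1.3, -0.1, 1.8]
grip_width: -0.0002
gripper_force: 1.2
```

Call:
servo_tool --deltas "0 0 0 2 0 0 0; 0 0 0 1.5 0 0 0; 0 0 0 0 0 0 0; 0 0 0 0 0 0 0"

```text
time_s: 5.08
position: [0.5101, 0.0608, 0.0668]
tool_rot: [[-1.0, 0.001, 0.0], [0.001, 1.0, 0.0], [-0.0, 0.0, -1.0]]
ft_force: [0.5, -0.1, 4.9]
grip_width: -0.0001
gripper_force: 1.8
```

Call:
servo_tool --deltas "0 0 0 1 0 0 0; 0 0 0 0 0 0 0; 0 0 0 0 0 0 0"

```text
time_s: 5.33
position: [0.5101, 0.0608, 0.0659]
tool_rot: [[-1.0, 0.001, 0.0], [0.001, 1.0, -0.0], [-0.0, -0.0, -1.0]]
ft_force: [2.0, 0.9, 4.4]
grip_width: -0.0002
gripper_force: 2.4
```

Call:
servo_tool --deltas "0 0 0 1 0 0 0; 0 0 0 0 0 0 0; 0 0 0 0 0 0 0"

```text
time_s: 5.58
position: [0.5101, 0.0608, 0.0651]
tool_rot: [[-1.0, 0.001, 0.0], [0.001, 1.0, -0.0], [-0.0, -0.0, -1.0]]
ft_force: [0.9, -0.1, 6.0]
grip_width: -0.0
gripper_force: 3.1
```

Call:
servo_tool --deltas "0 0 0 -5 0 0 0; 0 0 0 -15 0 0 0; 0 0 0 -30 0 0 0; 0 0 0 -30 0 0 0; 0 -1 -30 -30 0 0 0; 0 -1 -30 -25 0 0 0; 0 0 0 0 0 0 0; 0 0 0 0 0 0 0"

```text
time_s: 6.25
position: [0.5118, 0.0005, 0.1999]
tool_rot: [[-1.0, 0.003, 0.001], [0.003, 1.0, -0.0], [-0.001, -0.0, -1.0]]
ft_force: [0.0, 0.3, -1.4]
grip_width: 0.0001
gripper_force: 0.0
```

```bash
python3 - <<'E'
from h import *
o=env.observe();print(o['time_s'],o['position'])
A=[(.51,.059,.070),(.512,-.073,.097),(.515,-.205,.117)]
for n in('wrist','scene','top'):
    p=env.get_image(n);save(p,n+'2.png');print(n);keys(p,A)
E
```

```text
6.25 [5.11842060e-01 4.84948700e-04 1.99932393e-01]
wrist
963 mean [0.5101 0.0586 0.0677] rect [510.7  59. ] [58.4 17.9] 85.1
1221 mean [ 0.5121 -0.0717  0.0958] rect [512.3 -71.9] [36.  35.6] 42.9
993 mean [ 0.516  -0.2018  0.1155] rect [ 516.5 -203.6] [27.3 27.7] 3.8
scene
85 mean [0.5121 0.0555 0.0684] rect [511.4  55.7] [58.  20.1] 86.4
82 mean [ 0.5145 -0.0753  0.0969] rect [513.8 -76.7] [33.3 34. ] 37.7
62 mean [ 0.5179 -0.2076  0.1169] rect [ 518.2 -207.4] [26.1 31.3] 89.5
top
60 mean [ 0.5091 -0.0709  0.0961] rect [509.2 -71.8] [31.4 34.8] 70.7
34 mean [ 0.5138 -0.2045  0.1153] rect [ 514. -203.] [24.  25.3] 9.9
```

View pics/wrist2.png

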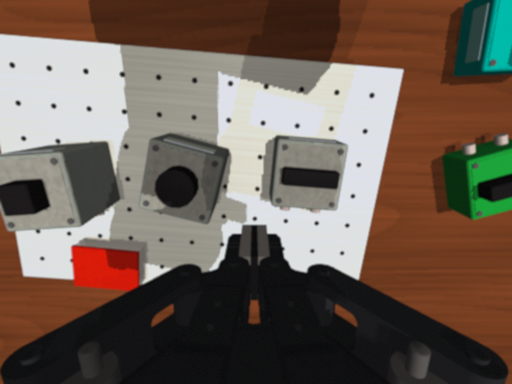

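The bar key now reads 67.7 mm against 75.7 mm before. That is a full 8 mm drop, with the module unmoved. The picture shows the bar key low at (310,178) and the round key at (176,186), which is next.

Call:
servo_tool --deltas "0 0 -37 0 0 0 0; 0 0 -36.5 0 0 0 0; 0 0 0 30 0 0 0; 0 0 0 30 0 0 0; 0 0 0 25 0 0 0; 0 0 0 10 0 0 0; 0 0 0 3 0 0 0; 0 0 0 0 0 0 0"

```text
time_s: 7.07
position: [0.5113, -0.0712, 0.1001]
tool_rot: [[-1.0, -0.0, -0.003], [-0.0, 1.0, 0.001], [0.003, 0.001, -1.0]]
ft_force: [0.0, -0.2, -0.2]
grip_width: -0.0
gripper_force: 0.0
```

Call:
servo_tool --deltas "0 0 0 0 0 0 0; 0 0 0 2 0 0 0; 0 0 0 2 0 0 0; 0 0 0 0 0 0 0; 0 0 0 0 0 0 0"

```text
time_s: 7.48
position: [0.5119, -0.0721, 0.0975]
tool_rot: [[-1.0, 0.001, 0.0], [0.001, 1.0, -0.0], [-0.0, -0.0, -1.0]]
ft_force: [-0.5, 1.0, 0.1]
grip_width: -0.0003
gripper_force: 0.0
```

Call:
servo_tool --deltas "0 0 0 2 0 0 0; 0 0 0 2 0 0 0; 0 0 0 0 0 0 0; 0 0 0 0 0 0 0"

```text
time_s: 7.82
position: [0.5121, -0.0722, 0.0934]
tool_rot: [[-1.0, 0.001, 0.001], [0.001, 1.0, -0.0], [-0.001, -0.0, -1.0]]
ft_force: [0.7, 0.3, 2.4]
grip_width: -0.0003
gripper_force: 1.2
```

Call:
servo_tool --deltas "0 0 0 2 0 0 0; 0 0 0 2 0 0 0; 0 0 0 2 0 0 0; 0 0 0 0 0 0 0; 0 0 0 0 0 0 0"

```text
time_s: 8.23
position: [0.5121, -0.0722, 0.0873]
tool_rot: [[-1.0, 0.001, 0.0], [0.001, 1.0, -0.0], [-0.0, -0.0, -1.0]]
ft_force: [2.1, 0.3, 2.4]
grip_width: 0.0002
gripper_force: 1.5
```

Call:
servo_tool --deltas "0 0 0 1 0 0 0; 0 0 0 0 0 0 0; 0 0 0 0 0 0 0"

```text
time_s: 8.48
position: [0.5121, -0.0722, 0.0864]
tool_rot: [[-1.0, 0.001, 0.001], [0.001, 1.0, -0.0], [-0.001, -0.0, -1.0]]
ft_force: [0.5, -0.2, 3.4]
grip_width: 0.0002
gripper_force: 2.1
```

Call:
servo_tool --deltas "0 0 0 1 0 0 0; 0 0 0 0 0 0 0; 0 0 0 0 0 0 0"

```text
time_s: 8.73
position: [0.5121, -0.0722, 0.0854]
tool_rot: [[-1.0, 0.001, 0.001], [0.001, 1.0, -0.0], [-0.001, -0.0, -1.0]]
ft_force: [1.0, 0.2, 6.0]
grip_width: -0.0002
gripper_force: 2.8
```

Call:
servo_tool --deltas "0 0 0 0.5 0 0 0; 0 0 0 0 0 0 0; 0 0 0 -5 0 0 0; 0 0 0 -20 0 0 0; 0 0 0 -30 0 0 0; 0 -1.5 -30 -30 0 0 0; 0 -1.5 -30 -30 0 0 0; 0 0 0 0 0 0 0"

```text
time_s: 9.4
position: [0.5164, -0.1354, 0.2036]
tool_rot: [[-1.0, 0.004, 0.007], [0.004, 1.0, -0.005], [-0.007, -0.005, -1.0]]
ft_force: [-0.3, -0.6, -0.1]
grip_width: -0.0001
gripper_force: 0.0
```

Call:
servo_tool --deltas "0 0 0 0 0 0 0; 0 0 0 0 0 0 0"

```text
time_s: 9.57
position: [0.5139, -0.1304, 0.1975]
tool_rot: [[-1.0, 0.001, -0.003], [0.001, 1.0, 0.001], [0.003, 0.001, -1.0]]
ft_force: [0.2, -0.2, -0.6]
grip_width: 0.0
gripper_force: 0.0
```

```bash
python3 - <<'E'
from h import *
o=env.observe();print(o['time_s'],o['position'])
A=[(.51,.059,.070),(.512,-.073,.09),(.515,-.205,.117)]
for n in('wrist','scene'):
    p=env.get_image(n);print(n);keys(p,A)
E
```

```text
9.5667 [ 0.51389012 -0.1304038   0.19754984]
wrist
1003 mean [0.5102 0.0569 0.0678] rect [510.6  57.8] [57.7 18.1] 84.7
1194 mean [ 0.5122 -0.0736  0.0879] rect [512.8 -73.6] [37.  36.6] 3.5
1028 mean [ 0.5158 -0.204   0.1157] rect [ 516.7 -204.6] [28.2 27.3] 3.6
scene
74 mean [0.5124 0.0544 0.0688] rect [512.8  55.1] [55.1 20.9] 85.0
80 mean [ 0.5139 -0.0762  0.0891] rect [513.6 -75.5] [34.4 35.3] 66.3
71 mean [ 0.5172 -0.2081  0.1163] rect [ 516.3 -207.9] [29.8 26.7] 2.4
```

The round key also dropped a full 8 mm. Next is the square key.

Call:
servo_tool --deltas "0 -1 -36 0 0 0 0; 0 0 -36 0 0 0 0; 0 0 0 0 0 0 0; 0 0 0 30 0 0 0; 0 0 0 30 0 0 0; 0 0 0 15 0 0 0; 0 0 0 3 0 0 0; 0 0 0 0 0 0 0"

```text
time_s: 10.33
position: [0.5153, -0.202, 0.1195]
tool_rot: [[-1.0, 0.0, -0.003], [0.0, 1.0, 0.002], [0.003, 0.002, -1.0]]
ft_force: [0.6, 0.1, -0.2]
grip_width: 0.0
gripper_force: 0.0
```

Call:
servo_tool --deltas "0 0 0 0 0 0 0; 0 0 0 2 0 0 0; 0 0 0 0 0 0 0; 0 0 0 0 0 0 0"

```text
time_s: 10.67
position: [0.5159, -0.203, 0.1193]
tool_rot: [[-1.0, 0.001, 0.001], [0.001, 1.0, -0.001], [-0.001, -0.001, -1.0]]
ft_force: [0.4, 0.1, -0.2]
grip_width: 0.0001
gripper_force: 0.0
```

Call:
servo_tool --deltas "0 0 0 2 0 0 0; 0 0 0 2 0 0 0; 0 0 0 0 0 0 0; 0 0 0 0 0 0 0"

```text
time_s: 11.0
position: [0.516, -0.2031, 0.1149]
tool_rot: [[-1.0, 0.001, 0.001], [0.001, 1.0, -0.0], [-0.001, -0.0, -1.0]]
ft_force: [0.5, -0.5, 1.4]
grip_width: 0.0001
gripper_force: 1.2
```

Contact is at about 0.117, so the bottom should be near 0.105.

Call:
servo_tool --deltas "0 0 0 2 0 0 0; 0 0 0 2 0 0 0; 0 0 0 2 0 0 0; 0 0 0 1.5 0 0 0; 0 0 0 0 0 0 0; 0 0 0 0 0 0 0"

```text
time_s: 11.5
position: [0.5159, -0.2031, 0.1072]
tool_rot: [[-1.0, 0.001, 0.0], [0.001, 1.0, -0.0], [-0.0, -0.0, -1.0]]
ft_force: [2.7, -0.6, 2.3]
grip_width: 0.0002
gripper_force: 1.5
```

Call:
servo_tool --deltas "0 0 0 1 0 0 0; 0 0 0 0 0 0 0; 0 0 0 0 0 0 0"

```text
time_s: 11.75
position: [0.5159, -0.2031, 0.1064]
tool_rot: [[-1.0, 0.001, 0.001], [0.001, 1.0, -0.0], [-0.001, -0.0, -1.0]]
ft_force: [3.6, -1.4, 4.1]
grip_width: -0.0
gripper_force: 2.1
```

Call:
servo_tool --deltas "0 0 0 1 0 0 0; 0 0 0 0 0 0 0; 0 0 0 0 0 0 0"

```text
time_s: 12.0
position: [0.5159, -0.2031, 0.1054]
tool_rot: [[-1.0, 0.001, 0.001], [0.001, 1.0, -0.0], [-0.001, -0.0, -1.0]]
ft_force: [2.3, -0.5, 6.3]
grip_width: -0.0002
gripper_force: 2.8
```

Call:
servo_tool --deltas "0 0 0 0.5 0 0 0; 0 0 0 0 0 0 0; 0 0 0 -5 0 0 0; 0 0 0 -20 0 0 0; 0 0 0 -30 0 0 0; 0 0 30 -30 0 0 0; 0 0 30 -20 0 0 0; 0 0 0 0 0 0 0"

```text
time_s: 12.67
position: [0.516, -0.14, 0.213]
tool_rot: [[-1.0, -0.002, 0.004], [-0.002, 1.0, -0.001], [-0.004, -0.001, -1.0]]
ft_force: [0.3, 0.6, 0.2]
grip_width: -0.0002
gripper_force: 0.0
```

Call:
servo_tool --deltas "0 0 0 0 0 0 0; 0 0 0 0 0 0 0; 0 0 0 0 0 0 0"

```text
time_s: 12.92
position: [0.5151, -0.144, 0.2078]
tool_rot: [[-1.0, 0.002, -0.003], [0.002, 1.0, 0.001], [0.003, 0.001, -1.0]]
ft_force: [0.7, -0.1, -0.4]
grip_width: -0.0002
gripper_force: 0.0
```

```bash
python3 - <<'E'
from h import *
o=env.observe();print(o['time_s'],o['position'],o['ft_force'])
A=[(.51,.059,.068),(.512,-.073,.088),(.515,-.205,.11)]
for n in('wrist','scene'):
    p=env.get_image(n);save(p,n+'4.png');print(n);keys(p,A)
E
```

```text
12.9167 [ 0.51514648 -0.1439969   0.20779923] [ 0.66800382 -0.06424676 -0.35420839]
wrist
932 mean [0.5102 0.0568 0.0678] rect [510.7  58. ] [57.6 18.2] 85.7
1113 mean [ 0.5123 -0.0738  0.0879] rect [512.5 -73.6] [36.3 36.4] 3.9
906 mean [ 0.516  -0.2044  0.1076] rect [ 516.9 -204.8] [28.3 27.7] 5.1
scene
73 mean [0.5118 0.0561 0.0686] rect [511.2  55.7] [55.5 22.6] 82.2
78 mean [ 0.5136 -0.0747  0.0891] rect [513.3 -74.5] [36.9 33.8] 33.2
62 mean [ 0.5177 -0.2078  0.1095] rect [ 517.2 -207.8] [28.7 27.8] 0.5
```

View pics/scene4.png

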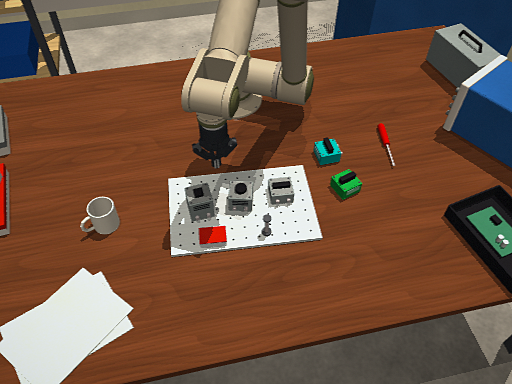

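The square key went from 115.7 to 107.6 mm, so all three keys are down by 8 mm. In the scene view the modules stand in place at (200,197), (240,193) and (281,188), and the gripper is clear of them. I'm handing in the job.

```bash
python3 -c "
from rig import env
print(env.close_job())"
```

```text
the job is handed in; nothing more can be done
None
```

I pressed the bar, round and square keys in that order, and each measured about 8 mm lower afterwards (fully in); the modules stayed in place, the gripper is clear, and I handed the job in at about 13 s.

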